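Seat the sample tubes and shut the rack's clamp

TASK

Two of the four glass tubes in the sampling rack have been left drawn out of their cradles: with the fingertips, push them fully home against the valve manifold, in line with the other two. Then push the hinged clamp over with the fingertips until it lies fully down across all four tubes. Do not pick up or lift any tube, and leave the other things on the bench where they are.

Things in the scene. Friction and masses are not known exactly. Their poses are not given: they have to be found in the camera images.
- rack: Tube sampling rack, fixed: an aluminium base plate 280 x 300 x 20 mm (x, y, z) carrying four parallel cradles side by side (at y = -87, -29, 29, 87 mm), a dark valve manifold across its rear and a hinged clamp. Origin at the centre of the plate's underside, on the table; x points to the rear, away from the robot, the way tubes are pushed home; y left, z up.
- manifold_face (a point): Middle of the manifold's front face, the stop for the tubes: x = 70 mm, z = 39 mm in the rack. Axes as the rack's. The manifold reaches 50 mm behind it and 118 mm to either side and, with its valves, 91 mm above the table. The cradles' side walls (33 mm apart inside, tops 36 mm above the table) run 90 mm forward of it; their floors (24 mm above the table) 180 mm.
- tube_a_mid (a point): Centre of a loose glass tube (on its axis, half-way along), white caps at both ends, 30 mm diameter, 110 mm long, about 70 g, lying along the rack's x in a cradle, its axis 39 mm above the table. It slides along with light friction and may roll a little (the orientation may turn about its axis). Its flat tail end, 55 mm from the centre, faces the robot; seated, the tail is 20 mm in front of the cradle's walls.
- tube_b_mid (a point): Centre of a loose glass tube (on its axis, half-way along), white caps at both ends, 30 mm diameter, 110 mm long, about 70 g, lying along the rack's x in a cradle, its axis 39 mm above the table. It slides along with light friction and may roll a little (the orientation may turn about its axis). Its flat tail end, 55 mm from the centre, faces the robot; seated, the tail is 20 mm in front of the cradle's walls.
- tube_c_mid (a point): Centre of a loose glass tube (on its axis, half-way along), white caps at both ends, 30 mm diameter, 110 mm long, about 70 g, lying along the rack's x in a cradle, its axis 39 mm above the table. It slides along with light friction and may roll a little (the orientation may turn about its axis). Its flat tail end, 55 mm from the centre, faces the robot; seated, the tail is 20 mm in front of the cradle's walls.
- tube_d_mid (a point): Centre of a loose glass tube (on its axis, half-way along), white caps at both ends, 30 mm diameter, 110 mm long, about 70 g, lying along the rack's x in a cradle, its axis 39 mm above the table. It slides along with light friction and may roll a little (the orientation may turn about its axis). Its flat tail end, 55 mm from the centre, faces the robot; seated, the tail is 20 mm in front of the cradle's walls.
- seat_a (a point): Where the centre of the tube tube_a lies when it is fully home in its cradle, nose against the manifold (x = 15 mm in the rack, 39 mm above the table). Which cradle place this is varies. Axes as the rack's.
- seat_b (a point): Where the centre of the tube tube_b lies when it is fully home in its cradle, nose against the manifold (x = 15 mm in the rack, 39 mm above the table). Which cradle place this is varies. Axes as the rack's.
- seat_c (a point): Where the centre of the tube tube_c lies when it is fully home in its cradle, nose against the manifold (x = 15 mm in the rack, 39 mm above the table). Which cradle place this is varies. Axes as the rack's.
- seat_d (a point): Where the centre of the tube tube_d lies when it is fully home in its cradle, nose against the manifold (x = 15 mm in the rack, 39 mm above the table). Which cradle place this is varies. Axes as the rack's.
- clamp (a joint): Hinge angle of the clamp, rad: 0 = folded down flat over the tubes (its stop), 1.57 = standing upright, up to 1.9 = leaning back over the manifold. A stiff friction hinge, 0.2 N m: it stays where it is left, and needs about 3 N at the bar to move.
- clamp_hinge (a point): Middle of the clamp's hinge line, which runs along the rack's y, at x = 60 mm, z = 63 mm in the rack frame. Axes as the rack's.
- clamp_bar (a point): Centre of the outer (bare aluminium) face of the clamp's cross bar; that face looks to the rear when the clamp stands and up when it is down, then 70 mm above the table. Bar 262 mm long (y), 36 wide, 14 thick, rubber inside, on two thin arms at its ends (open between). The point is 80 mm from the hinge line along the arms and 7 mm out; z = outward normal, x = along the arms to the hinge.
- coupling: Small brass coupling, 20 mm diameter, 26 mm high, standing on the front left corner of the rack's base plate. Origin at the centre of its underside. To be left alone.
- vial: Small amber glass jar, 32 mm diameter, 60 mm high, standing beside the rack on its right. Origin at the centre of its underside. To be left alone.
- solvent: White plastic bottle, 60 mm diameter, 130 mm high, standing beside the rack on its left. Origin at the centre of its underside. To be left alone.
- spanner: Spanner, 150 mm long, lying on the table to the right. To be left alone.
- driver: Screwdriver lying on the table to the left. To be left alone.
- tape: Roll of paper tape, 90 mm across, 19 mm high, lying on the table to the right. Origin at the centre of its underside. To be left alone.
- beaker: Glass beaker, 70 mm across, 90 mm high, on the table to the left. Origin at the centre of its underside. To be left alone.
There are look-alikes about, which are no part of the job. What is shaped like the part that bears tube_b_mid but brown or purple is not meant. What is shaped like the part that bears tube_a_mid but green is not meant.

How it is judged (in metres and radians):
On the way, in this order (a step that is already met when the one before it is completed fails the run):
1. all four tubes are fully home, the clamp still up (distance between tube_a_mid and seat_a below 0.006 m and distance between tube_b_mid and seat_b below 0.006 m and distance between tube_c_mid and seat_c below 0.006 m and distance between tube_d_mid and seat_d below 0.006 m and value of joint clamp above 0.8 rad), for 0.2 s.
2. the clamp is down (value of joint clamp below 0.07 rad), for 0.2 s.
At the end, for the whole second after the job is handed in: Every tube's centre is within 6 mm of its seat (nose against the manifold), and the clamp is down to within 0.07 rad (about 6 mm at the bar) and at rest (distance between tube_a_mid and seat_a below 0.006 m and distance between tube_b_mid and seat_b below 0.006 m and distance between tube_c_mid and seat_c below 0.006 m and distance between tube_d_mid and seat_d below 0.006 m and value of joint clamp below 0.07 rad and velocity of joint clamp between -0.05 and 0.05 rad/s); the robot touches nothing.
It fails at once if a tube is lifted more than 15 mm off its cradle (height (world z) of any of tube_a_mid, tube_b_mid, tube_c_mid, tube_d_mid above 0.054 m).
It fails at once if another thing on the bench is moved more than 20 mm or knocked over (distance of any of coupling, vial, solvent, spanner, driver, tape, beaker from where it was at the start of the episode above 0.02 m or angle between any of coupling, vial, solvent, beaker's own z axis and vertical above 0.5 rad).
It also fails if it takes over 58 s, if anything falls off the work surface, if the arm or the gripper's body presses on something with over 40 N, if the wrist force passes 120 N, or if a joint passes its speed limit or range.

ROBOT

A 6-joint arm with a two-finger parallel gripper is mounted at the origin on the work surface. World frame = base frame: x ahead of the robot, y to its left, z up, the work surface at z = 0. Lengths are in mm, angles in rad, forces in N, time in s.
With the tool pointing down it reaches from about 350 to 975 mm from the base axis. Payload 7.1 kg.
Tool frame: the origin (TCP) lies on the mounting face of the last link; the fingertips stand 182 mm ahead of it and the grasp point (between the pads) lies 163 mm ahead of it (ctrl.tcp_to_tips is the distance from the TCP to the fingertips, in mm); z points along the fingers, y is the direction in which the jaws open and shut (so a half turn about z gives the same grasp; the last joint's range is limited). The gripper opens to 88 mm and grips with 3 to 60 N. Pads are 20 mm wide; open, the fingers measure 115 mm over their backs; the gripper's body (75 mm by 178 mm) begins 61 mm behind the grasp point.
Start: joints at [-1.287, 0.423, 1.63, -0, 1.089, -0.019], TCP at [186.389, -596.545, 404.675] pointing down, gripper open.
Joint ranges: [-3, 3], [-0.9, 2.11], [0.09, 2.58], [-1.31, 4.45], [0.11, 2.69], [-2.54, 2.54]. Speed limits (rad/s): [2.39, 2.39, 3.01, 3.14, 3.14, 3.14].

INTERFACE

Orientations are given as a rotation vector (axis times angle).
In Python, from workcell import ctrl gives the robot as it stands. The module is installed in compiled form; this text tells all that it offers.
- The arm moves only by the tool send_rows, never from a script. Its argument "commands" is a list of rows, each an object with "translation": the shift along the world's x, y, z normalised to -1 to 1, where 1 is 0.1 m, a list of three; "twist": the turn, a rotation vector about the world's x, y, z normalised to -1 to 1, where 1 is 0.5 rad, a list of three. A call has exactly 10 rows; each row is the pose to reach, as a shift and turn from the pose commanded when the call began; what a row does not reach only later rows make up. A row lasts 1/10 s, in which the tool goes at most 50 mm and 8.59 degrees, less where a joint would pass 70% of its speed; a pose out of reach is approached as far as the arm can. A call with a number of a shift or a turn outside -1 to 1 is refused whole. A call with a gripper value outside its range is refused whole. "grip" is the closure, from -1 (fully open) to 1 (shut), set as the call begins (left out, the last holds). The fingers move at their own pace and stop on an object; the grip force is fixed at half the most. Time passes only in rows, so rows that repeat a pose let the fingers close, or fill a call up. It gives the time, the measured TCP pose, the force and the opening at its end, in the units of the state.
- ctrl.get_obs(): the state, without advancing time (a new reading comes with each control period).
- ctrl.get_image(name): name is "side" or "top" or "wrist"; returns a dict with "img" (400x640x3 uint8, red, green, blue), "intrinsics" (3x3 intrinsics, pixels), "cam_to_world" (4x4, takes a point from camera to world coordinates). Camera axes: x right, y down, z forward; pixel columns grow to the right and rows downward; lengths in mm; the calibration is good to about 2 mm. A picture is of the moment at which its call begins. There is no depth.
- ctrl.close_job(): hands the job in, once; it reports no verdict.
The state is a dict: "t": time; "qpos": joint angles; "qvel": joint speeds; "joint_torque": joint torques, N m; "ee_pos": TCP position; "orientation": TCP orientation; "ft_force": force on the tool from outside, world axes, zero at the start; "moment": the same for the moment, N m; "width": finger opening in mm.
Only numpy, scipy, OpenCV 4.12 (cv2) and the standard library are available. Lean on these libraries where they do the work, as an engineer would, in place of code of your own. Each camera call takes 0.05 s, during which the arm holds its last target. There are 200 camera calls.

## Working session

There is one attempt and no reset: what is moved stays moved. The work goes in short steps, Python scripts to look and compute and a tool call to move; the robot and the scene stay as the last step left them, time stands still between calls to the robot, and variables do not carry over. Pictures are saved under pics/ and viewed, about 8 in all and at most 12, crops included, and the job is handed in when it is done.

Besides the shell and the picture viewer there is one more tool, called after "Emit:" as name(argument=value, ...) on one line, values as JSON. send_rows: Moves the arm, as the interface text tells. Its arguments: {"type":"object","properties":{"commands":{"type":"array","items":{"type":"object","properties":{"translation":{"type":"array","items":{"type":"number"}},"twist":{"type":"array","items":{"type":"number"}}}}},"grip":{"type":"number"}},"required":["commands"]}

```bash
mkdir -p pics; cat > h.py <<'E'
import numpy as np, cv2
from workcell import ctrl
def snap(n,f):
    d=ctrl.get_image(n); cv2.imwrite(f'pics/{f}.png',d['img'][...,::-1]); np.savez(f'pics/{f}.npz',K=d['intrinsics'],T=d['cam_to_world']); return d
def ray(f,u,v,z):
    c=np.load(f'pics/{f}.npz'); T=c['T']; r=T[:3,:3]@np.linalg.inv(c['K'])@[u,v,1]; o=T[:3,3]; return o+r*(z-o[2])/r[2]
def proj(f,p):
    c=np.load(f'pics/{f}.npz'); T=c['T']; q=c['K']@(T[:3,:3].T@(np.array(p)-T[:3,3])); return q[:2]/q[2]
E
python3 - <<'E'
from h import *
for n in('top','side'):
    d=snap(n,n+'1'); print(d['cam_to_world'].round(2).tolist(),d['intrinsics'].tolist())
print(ctrl.get_obs())
E
```

```text
[[0.02, -0.99, 0.16, 350.99], [-1.0, -0.02, 0.0, 6.3], [-0.0, -0.16, -0.99, 1277.25], [0.0, 0.0, 0.0, 1.0]] [[380.22699655110546, 0.0, 316.5585487943206], [0.0, 380.22699655110546, 198.4460284482124], [0.0, 0.0, 1.0]]
[[-0.9, -0.31, 0.31, 153.97], [-0.44, 0.63, -0.64, 807.62], [-0.0, -0.71, -0.7, 947.93], [0.0, 0.0, 0.0, 1.0]] [[455.14589557287053, 0.0, 324.4739233081247], [0.0, 455.14589557287053, 197.2422667536019], [0.0, 0.0, 1.0]]
{'t': 0.1, 'qpos': array([-1.28697440e+00,  4.23707353e-01,  1.63055216e+00, -7.04826789e-06,
        1.08859230e+00, -1.90096999e-02]), 'qvel': array([-0.00027615, -0.00120196, -0.00366035, -0.00189402,  0.00010953,
       -0.0009418 ]), 'joint_torque': array([-1.78349178e-04, -5.45613277e+01, -2.74325645e+01,  6.45362749e-02,
        1.88004639e-02, -4.87894908e-06]), 'ee_pos': array([ 186.34289429, -596.33072225,  404.03904472]), 'orientation': array([-3.10441433e+00, -4.73688159e-01,  2.70731667e-04]), 'ft_force': array([-0.46265016, -0.18611683,  0.31196886]), 'moment': array([ 0.01626907, -0.0185557 ,  0.04941789]), 'width': 88.29500651399495}
```

View pics/top1.png

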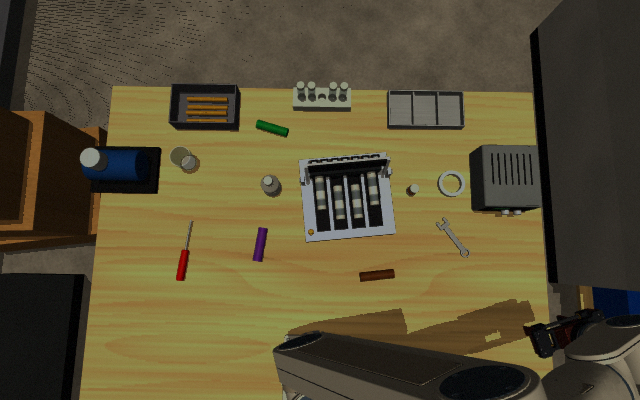

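View pics/side1.png

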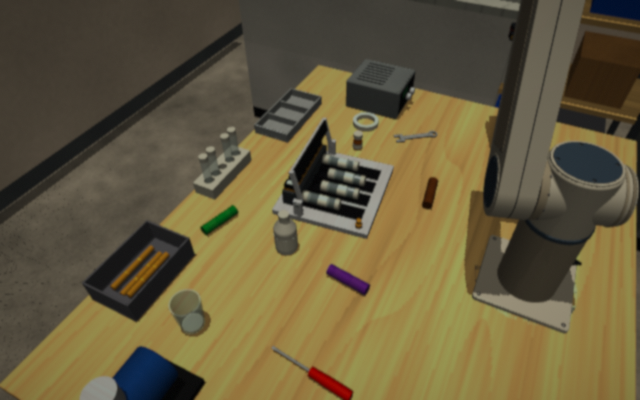

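The top view shows the rack at about (348,198) px, turned slightly, with the two middle tubes drawn out. The clamp is standing up. The side view agrees. I'll zoom in for the measurements.

```bash
python3 - <<'E'
from h import *
im=cv2.imread('pics/top1.png'); cv2.imwrite('pics/top1c.png',cv2.resize(im[140:250,290:410],None,fx=5,fy=5,interpolation=cv2.INTER_CUBIC)[:, :600])
hsv=cv2.cvtColor(im,cv2.COLOR_BGR2HSV)
m=((hsv[...,1]<60)&(hsv[...,2]>90)).astype(np.uint8); m[:150]=0;m[250:]=0;m[:,:295]=0;m[:,400:]=0
n,l,s,c=cv2.connectedComponentsWithStats(m)
for i in range(1,n):
    if s[i,4]>15: print(s[i],c[i].round(1))
E
```

```text
[ 299  152   97   90 2862] [345.8 204.8]
[387 167   6   7  26] [389.3 170.2]
[367 173   9   6  37] [371.2 175.3]
[315 178   8   5  34] [318.8 180. ]
[351 184   8   7  44] [354.8 187.2]
[333 186   9   6  45] [337.4 188.2]
[369 186   9   9  72] [372.7 190.1]
[316 190   9  10  71] [320.  194.5]
[352 199   9   9  70] [356.4 202.9]
[335 200   9   9  71] [338.7 204. ]
[371 200   8   5  28] [374.5 202.1]
[318 205   8   4  28] [321.7 206.6]
[336 215   9   4  31] [340.1 216.5]
[354 214   9   4  29] [357.7 215.4]
```

View pics/top1c.png

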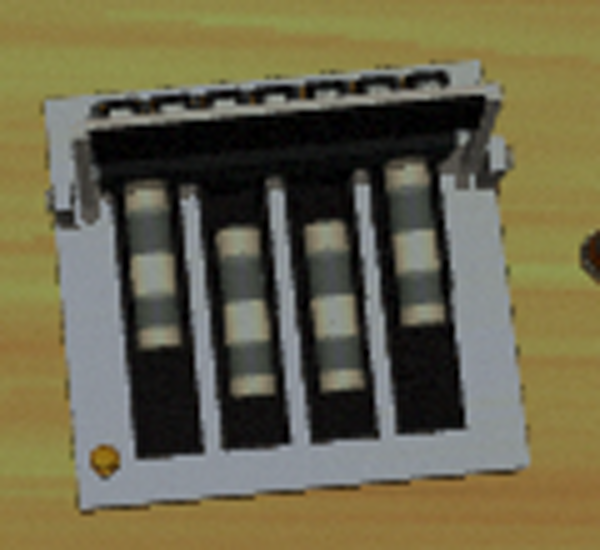

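```bash
python3 - <<'E'
from h import *
f='top1'
C={k:ray(f,290+u/5,140+v/5,20) for k,(u,v) in dict(fl=(82,510),fr=(528,468),rr=(480,60),rl=(45,100)).items()}
for k,v in C.items(): print(k,v.round(1))
print(np.linalg.norm(C['fl']-C['fr']),np.linalg.norm(C['fl']-C['rl']),np.linalg.norm(C['fr']-C['rr']))
P=np.array(list(C.values()))[:,:2]; M=np.array([[-140,150],[-140,-150],[140,-150],[140,150]])
def fit(M,P):
    a=M-M.mean(0);b=P-P.mean(0); th=np.arctan2((a[:,0]*b[:,1]-a[:,1]*b[:,0]).sum(),(a*b).sum())
    R=np.array([[np.cos(th),-np.sin(th)],[np.sin(th),np.cos(th)]]); o=P.mean(0)-R@M.mean(0); return th,o,R,(P-(M@R.T+o))
th,o,R,e=fit(M,P); print('plate',th,o,e.round(1))
B=np.array([ray(f,u,v,53)[:2] for u,v in [(320,194.5),(338.7,204),(356.4,202.9),(372.7,190.1)]])
print('tubes rack',((B-o)@R).round(1),'spacing',np.linalg.norm(B[0]-B[3]))
t2=fit(np.array([[15,87],[15,-87]]),B[[0,3]]); print(t2[0],t2[1])
bar=[ray(f,290+u/5,140+v/5,143)[:2] for u,v in [(88,130),(498,92)]]; print('bar',((np.array(bar)-o)@R).round(1))
E
```

```text
fl [403.2  43.1  20. ]
fr [ 435.8 -250.4   20. ]
rr [ 713.1 -221.9   20. ]
rl [680.1  74.2  20. ]
295.35767654133804 278.621676174052 278.78582270783903
plate 0.10897088915532124 [558.06473797 -88.74269255] [[ 0.7 -2. ]
 [ 0.6  2.7]
 [-0.4  0.7]
 [-0.8 -1.4]]
tubes rack [[  8.5  89.4]
 [-28.3  31.8]
 [-30.  -25.9]
 [  7.2 -83.5]] spacing 172.94266690311275
0.1011801977763681 [550.60450869 -86.48714477]
bar [[  85.1  121. ]
 [  85.7 -131.8]]
```

Rack pose is roughly (556,-87) with yaw 0.105, and the two middle tubes are out by about 37 mm. I can set the fingers about 45 mm apart so that one push seats both. I'll move to hover in front of the rack.

Emit:
send_rows(commands=[{"translation":[0.05,0.1,0],"twist":[0,0,-0.01]},{"translation":[0.1,0.2,0],"twist":[0,0,-0.02]},{"translation":[0.15,0.3,0],"twist":[0,0,-0.03]},{"translation":[0.2,0.4,0],"twist":[0,0,-0.04]},{"translation":[0.25,0.5,0],"twist":[0,0,-0.05]},{"translation":[0.3,0.6,0],"twist":[0,0,-0.06]},{"translation":[0.35,0.7,0],"twist":[0,0,-0.07]},{"translation":[0.4,0.8,0],"twist":[0,0,-0.08]},{"translation":[0.45,0.9,0],"twist":[0,0,-0.09]},{"translation":[0.48,1,0],"twist":[0,0,-0.1]}], grip=0)

```text
t: 1.1
ee_pos: [234.9, -495.7, 404.7]
orientation: [3.116, 0.396, 0.0]
ft_force: [-0.3, 0.1, 0.8]
width: 44.3
```

Emit:
send_rows(commands=[{"translation":[0.05,0.1,0],"twist":[0,0,-0.01]},{"translation":[0.1,0.2,0],"twist":[0,0,-0.02]},{"translation":[0.15,0.3,0],"twist":[0,0,-0.03]},{"translation":[0.2,0.4,0],"twist":[0,0,-0.04]},{"translation":[0.25,0.5,0],"twist":[0,0,-0.05]},{"translation":[0.3,0.6,0],"twist":[0,0,-0.06]},{"translation":[0.35,0.7,0],"twist":[0,0,-0.07]},{"translation":[0.4,0.8,0],"twist":[0,0,-0.08]},{"translation":[0.45,0.9,0],"twist":[0,0,-0.09]},{"translation":[0.48,1,0],"twist":[0,0,-0.1]}])

```text
t: 2.1
ee_pos: [282.8, -395.7, 404.7]
orientation: [3.125, 0.318, 0.0]
ft_force: [-0.4, 0.1, -0.1]
width: 43.9
```

Emit:
send_rows(commands=[{"translation":[0.05,0.1,0],"twist":[0,0,-0.01]},{"translation":[0.1,0.2,0],"twist":[0,0,-0.02]},{"translation":[0.15,0.3,0],"twist":[0,0,-0.03]},{"translation":[0.2,0.4,0],"twist":[0,0,-0.04]},{"translation":[0.25,0.5,0],"twist":[0,0,-0.05]},{"translation":[0.3,0.6,0],"twist":[0,0,-0.06]},{"translation":[0.35,0.7,0],"twist":[0,0,-0.07]},{"translation":[0.4,0.8,0],"twist":[0,0,-0.08]},{"translation":[0.45,0.9,0],"twist":[0,0,-0.09]},{"translation":[0.48,1,0],"twist":[0,0,-0.1]}])

```text
t: 3.1
ee_pos: [330.9, -295.7, 404.7]
orientation: [3.132, 0.239, 0.0]
ft_force: [-0.2, 0.4, -0.7]
width: 43.8
```

Emit:
send_rows(commands=[{"translation":[0.05,0.1,0],"twist":[0,0,-0.01]},{"translation":[0.1,0.2,0],"twist":[0,0,-0.02]},{"translation":[0.15,0.3,0],"twist":[0,0,-0.03]},{"translation":[0.2,0.4,0],"twist":[0,0,-0.04]},{"translation":[0.25,0.5,0],"twist":[0,0,-0.05]},{"translation":[0.3,0.6,0],"twist":[0,0,-0.06]},{"translation":[0.35,0.7,0],"twist":[0,0,-0.07]},{"translation":[0.4,0.8,0],"twist":[0,0,-0.08]},{"translation":[0.45,0.9,0],"twist":[0,0,-0.09]},{"translation":[0.48,1,0],"twist":[0,0,-0.1]}])

```text
t: 4.1
ee_pos: [378.8, -195.7, 404.7]
orientation: [3.137, 0.161, 0.0]
ft_force: [0.0, -0.2, -0.2]
width: 43.9
```

Emit:
send_rows(commands=[{"translation":[0.05,0.1,0],"twist":[0,0,0]},{"translation":[0.1,0.2,0],"twist":[0,0,0]},{"translation":[0.15,0.3,0],"twist":[0,0,0]},{"translation":[0.2,0.4,0],"twist":[0,0,0]},{"translation":[0.25,0.5,0],"twist":[0,0,0]},{"translation":[0.3,0.6,0],"twist":[0,0,0]},{"translation":[0.35,0.7,0],"twist":[0,0,0]},{"translation":[0.4,0.8,0],"twist":[0,0,0]},{"translation":[0.48,0.95,0],"twist":[0,0,0]},{"translation":[0.48,0.95,0],"twist":[0,0,0]}])

```text
t: 5.1
ee_pos: [427.1, -100.3, 404.7]
orientation: [-3.137, -0.164, -0.001]
ft_force: [-0.8, 0.1, 0.4]
width: 43.8
```

```bash
python3 - <<'E'
from h import *
d=snap('wrist','w1'); o=ctrl.get_obs(); print(d['cam_to_world'].round(2).tolist(),o['ee_pos'],o['orientation'],o['width'],o['t'],o['qpos'].round(2),o['ft_force'])
E
```

```text
[[0.11, -0.96, -0.25, 495.7], [-0.99, -0.1, -0.03, -93.37], [-0.0, 0.26, -0.97, 384.78], [0.0, 0.0, 0.0, 1.0]] [ 426.75621948 -100.83716892  404.63876874] [ 3.13723050e+00  1.64223639e-01 -1.35247232e-04] 43.94469600109424 5.15 [-0.26  0.15  2.02 -0.    0.97  1.21] [-0.11993093  0.58605202 -0.89515213]
```

View pics/w1.png

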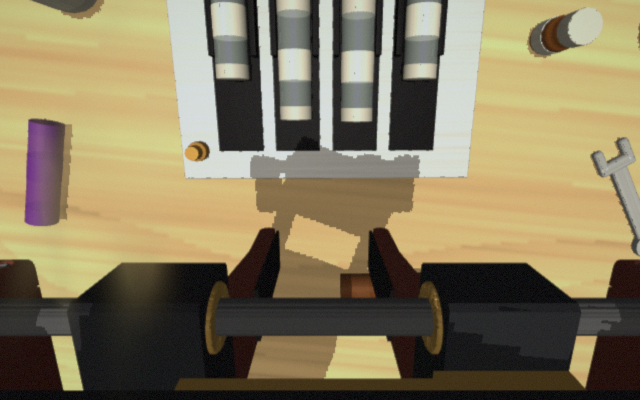

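The wrist view shows the drawn tails at about (296,121) and (357,122) px, the seated tails at v≈80, and the plate's front edge at v≈178 with corners at u=186 and 467.

```bash
python3 - <<'E'
from h import *
f='w1'
a=ray(f,186,178,20)[:2];b=ray(f,467,178,20)[:2]; print(a,b,np.linalg.norm(a-b)); d=a-b; th=np.arctan2(-d[0],d[1]); print('yaw',th)
R=np.array([[np.cos(th),-np.sin(th)],[np.sin(th),np.cos(th)]]); o=(a+b)/2+R@[140,0]; print('o',o)
for u,v in[(233,80),(296,121),(357,122),(421,80)]:
    for z in(39,54): print(((ray(f,u,v,z)[:2]-o)@R).round(1),end=' ')
print()
for x in(-110,-90,-72,-50): print(x,(o+R@[x,0]).round(1))
E
```

```text
[404.58020082  43.50213782] [ 436.12609561 -251.99440684] 297.1756238065981
yaw 0.10635274096325137
o [559.56213084 -89.38480364]
[-42.6  87.7] [-43.5  84. ] [-80.1  29.6] [-79.4  28.4] [-81.1 -29.1] [-80.3 -27.7] [-42.6 -88. ] [-43.6 -84.1] 
-110 [ 450.2 -101.1]
-90 [470.1 -98.9]
-72 [488. -97.]
-50 [509.8 -94.7]
```

Emit:
send_rows(commands=[{"translation":[0.02,0,-0.1],"twist":[0,0,0]},{"translation":[0.05,0,-0.2],"twist":[0,0,0]},{"translation":[0.08,0,-0.3],"twist":[0,0,0]},{"translation":[0.11,0,-0.4],"twist":[0,0,0]},{"translation":[0.14,0,-0.5],"twist":[0,0,0]},{"translation":[0.17,0,-0.6],"twist":[0,0,0]},{"translation":[0.2,0,-0.7],"twist":[0,0,0]},{"translation":[0.22,0,-0.8],"twist":[0,0,0]},{"translation":[0.24,0,-0.9],"twist":[0,0,0]},{"translation":[0.24,0,-1],"twist":[0,0,0]}])

```text
t: 6.15
ee_pos: [450.7, -101.5, 303.8]
orientation: [3.137, 0.162, 0.0]
ft_force: [0.2, -0.1, -0.3]
width: 44.3
```

Emit:
send_rows(commands=[{"translation":[0,0,-0.1],"twist":[0,0,0]},{"translation":[0,0,-0.2],"twist":[0,0,0]},{"translation":[0,0,-0.3],"twist":[0,0,0]},{"translation":[0,0,-0.4],"twist":[0,0,0]},{"translation":[0,0,-0.5],"twist":[0,0,0]},{"translation":[0,0,-0.6],"twist":[0,0,0]},{"translation":[0,0,-0.7],"twist":[0,0,0]},{"translation":[0,0,-0.8],"twist":[0,0,0]},{"translation":[0,0,-0.88],"twist":[0,0,0]},{"translation":[0,0,-0.91],"twist":[0,0,0]}])

```text
t: 7.15
ee_pos: [450.1, -101.5, 212.7]
orientation: [-3.137, -0.161, 0.002]
ft_force: [0.1, 1.1, 0.4]
width: 43.9
```

Emit:
send_rows(commands=[{"translation":[0.05,0.005,0],"twist":[0,0,0]},{"translation":[0.1,0.01,0],"twist":[0,0,0]},{"translation":[0.15,0.016,0],"twist":[0,0,0]},{"translation":[0.2,0.021,0],"twist":[0,0,0]},{"translation":[0.25,0.027,0],"twist":[0,0,0]},{"translation":[0.3,0.032,0],"twist":[0,0,0]},{"translation":[0.35,0.037,0],"twist":[0,0,0]},{"translation":[0.4,0.043,0],"twist":[0,0,0]},{"translation":[0.45,0.048,0],"twist":[0,0,0]},{"translation":[0.5,0.053,0],"twist":[0,0,0]}])

```text
t: 8.15
ee_pos: [500.8, -96.2, 213.7]
orientation: [-3.137, -0.161, 0.0]
ft_force: [-1.7, -0.6, 1.1]
width: 44.3
```

```bash
python3 - <<'E'
from h import *
snap('wrist','w2'); print(ctrl.get_obs()['ft_force'],ctrl.get_obs()['ee_pos'])
E
```

```text
[0.7266048  0.18002432 0.19451307] [501.6364233  -96.24134658 213.78186101]
```

View pics/w2.png

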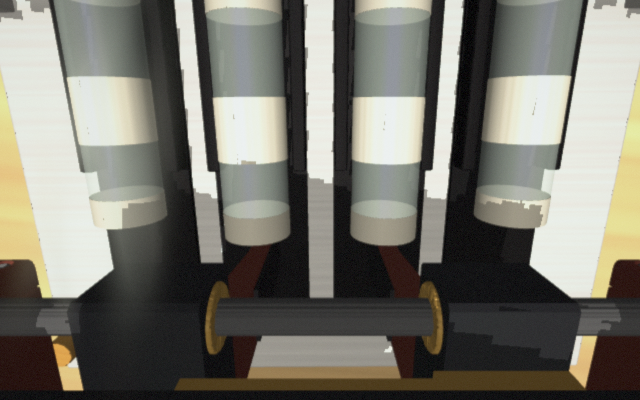

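The fingers are behind both tubes and the tails are nearly level with the seated pair, with about 9 mm to go. I'll push slowly and watch the force.

Emit:
send_rows(commands=[{"translation":[0.01,0.001,0]},{"translation":[0.02,0.002,0]},{"translation":[0.03,0.003,0]},{"translation":[0.04,0.004,0]},{"translation":[0.05,0.005,0]},{"translation":[0.055,0.006,0]},{"translation":[0.06,0.006,0]},{"translation":[0.065,0.007,0]},{"translation":[0.07,0.007,0]},{"translation":[0.07,0.007,0]}])

```text
validation failed for argument at $.co...
```

Emit:
send_rows(commands=[{"translation":[0.002,0,0]},{"translation":[0.004,0,0]},{"translation":[0.006,0.001,0]},{"translation":[0.008,0.001,0]},{"translation":[0.01,0.001,0]},{"translation":[0.012,0.001,0]},{"translation":[0.014,0.001,0]},{"translation":[0.016,0.002,0]},{"translation":[0.018,0.002,0]},{"translation":[0.02,0.002,0]}])

```text
validation failed for argument at $.co...
```

Emit:
send_rows(commands=[{"translation":[0.01,0.001,0],"twist":[0,0,0]},{"translation":[0.02,0.002,0],"twist":[0,0,0]},{"translation":[0.03,0.003,0],"twist":[0,0,0]},{"translation":[0.04,0.004,0],"twist":[0,0,0]},{"translation":[0.05,0.005,0],"twist":[0,0,0]},{"translation":[0.055,0.006,0],"twist":[0,0,0]},{"translation":[0.06,0.006,0],"twist":[0,0,0]},{"translation":[0.065,0.007,0],"twist":[0,0,0]},{"translation":[0.07,0.007,0],"twist":[0,0,0]},{"translation":[0.07,0.007,0],"twist":[0,0,0]}])

```text
t: 9.2
ee_pos: [507.5, -95.5, 213.7]
orientation: [3.137, 0.161, 0.0]
ft_force: [-1.0, -0.4, -0.3]
width: 44.1
```

Emit:
send_rows(commands=[{"translation":[0.002,0,0],"twist":[0,0,0]},{"translation":[0.004,0,0],"twist":[0,0,0]},{"translation":[0.006,0.001,0],"twist":[0,0,0]},{"translation":[0.008,0.001,0],"twist":[0,0,0]},{"translation":[0.01,0.001,0],"twist":[0,0,0]},{"translation":[0.012,0.001,0],"twist":[0,0,0]},{"translation":[0.014,0.001,0],"twist":[0,0,0]},{"translation":[0.016,0.002,0],"twist":[0,0,0]},{"translation":[0.018,0.002,0],"twist":[0,0,0]},{"translation":[0.02,0.002,0],"twist":[0,0,0]}])

```text
t: 10.2
ee_pos: [509.2, -95.3, 213.7]
orientation: [-3.137, -0.162, 0.001]
ft_force: [-2.8, -0.7, 1.7]
width: 43.7
```

Emit:
send_rows(commands=[{"translation":[0.002,0,0],"twist":[0,0,0]},{"translation":[0.004,0,0],"twist":[0,0,0]},{"translation":[0.006,0.001,0],"twist":[0,0,0]},{"translation":[0.008,0.001,0],"twist":[0,0,0]},{"translation":[0.01,0.001,0],"twist":[0,0,0]},{"translation":[0.012,0.001,0],"twist":[0,0,0]},{"translation":[0.014,0.001,0],"twist":[0,0,0]},{"translation":[0.016,0.002,0],"twist":[0,0,0]},{"translation":[0.018,0.002,0],"twist":[0,0,0]},{"translation":[0.02,0.002,0],"twist":[0,0,0]}])

```text
t: 11.2
ee_pos: [509.9, -95.2, 213.5]
orientation: [-3.137, -0.162, 0.007]
ft_force: [-9.8, -2.7, 8.8]
width: 44.3
```

The rise in force (10 N) shows the tubes are against the stop. I'll back off, lift and check.

Emit:
send_rows(commands=[{"translation":[-0.1,-0.01,0],"twist":[0,0,0]},{"translation":[-0.2,-0.02,0],"twist":[0,0,0]},{"translation":[-0.3,-0.03,0],"twist":[0,0,0]},{"translation":[-0.3,-0.03,0.1],"twist":[0,0,0]},{"translation":[-0.3,-0.03,0.25],"twist":[0,0,0]},{"translation":[-0.3,-0.03,0.4],"twist":[0,0,0]},{"translation":[-0.3,-0.03,0.6],"twist":[0,0,0]},{"translation":[-0.3,-0.03,0.8],"twist":[0,0,0]},{"translation":[-0.3,-0.03,0.95],"twist":[0,0,0]},{"translation":[-0.3,-0.03,1],"twist":[0,0,0]}])

```text
t: 12.2
ee_pos: [482.1, -98.3, 315.9]
orientation: [3.136, 0.161, 0.006]
ft_force: [-0.7, 0.2, -0.9]
width: 44.1
```

```bash
python3 - <<'E'
from h import *
w=snap('wrist','w3')['img']; s=snap('side','s3')['img'][100:260,240:420]
s=cv2.resize(s,(450,400),interpolation=cv2.INTER_CUBIC); w=w[:,145:495]
cv2.imwrite('pics/c3.png',np.hstack([w,s])[...,::-1])
E
```

```text
(no output)
```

View pics/c3.png

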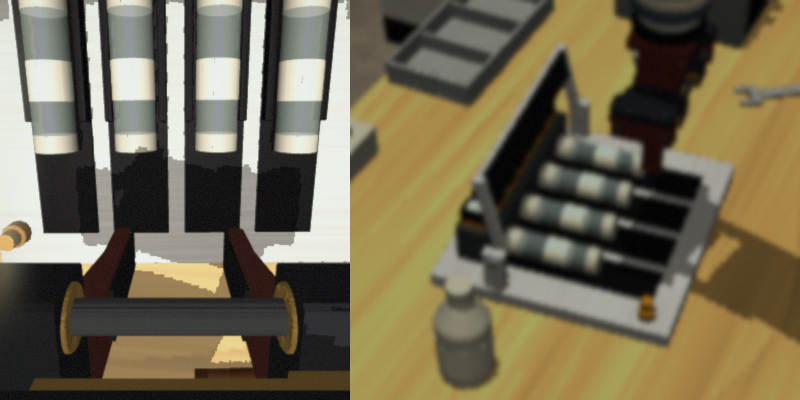

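All four tails are in line at v≈152 px, so they are seated. The clamp is still up, with its bar top corners at about (325,119) and (287,166) px in the side view. From those I'll work out its angle.

```bash
python3 - <<'E'
from h import *
th=.106;o=np.array([559.3,-89.2]);R=np.array([[np.cos(th),-np.sin(th)],[np.sin(th),np.cos(th)]])
c=np.load('pics/s3.npz');T=c['T']
for u,v,Y in[(324.8,118.8,-131),(287.5,166,131)]:
    r=T[:3,:3]@np.linalg.inv(c['K'])@[u,v,1]; a=R.T@(T[:2,3]-o); b=R.T@r[:2]; t=(Y-a[1])/b[1]
    print(a[0]+t*b[0],T[2,3]+t*r[2])
for phi in(1.57,1.7,1.8,1.9):
  for off in(-7,7):
    p=np.array([60-98*np.cos(phi)+off*np.sin(phi),63+98*np.sin(phi)+off*np.cos(phi)])
    print(phi,off,p.round(),[proj('s3',[*(o+R@[p[0],Y]),p[1]]).round(1).tolist() for Y in(-131,131)],proj('top1',[*(o+R@[p[0],131]),p[1]]).round(1))
E
```

```text
79.92346506687863 155.53984406846882
87.28265435988038 179.94002729131012
1.57 -7 [ 53. 161.] [[333.3, 119.0], [300.2, 174.5]] [305.3 174.7]
1.57 7 [ 67. 161.] [[328.9, 118.1], [295.2, 173.3]] [304.9 170.2]
1.7 -7 [ 66. 161.] [[329.3, 118.2], [295.6, 173.4]] [304.9 170.6]
1.7 7 [ 80. 159.] [[324.9, 117.8], [290.7, 172.7]] [304.5 166.2]
1.8 -7 [ 75. 160.] [[326.2, 117.8], [292.1, 172.8]] [304.7 167.5]
1.8 7 [ 89. 157.] [[321.9, 117.8], [287.4, 172.6]] [304.3 163.4]
1.9 -7 [ 85. 158.] [[323.2, 117.8], [288.8, 172.6]] [304.4 164.6]
1.9 7 [ 98. 153.] [[319.1, 118.2], [284.2, 172.7]] [304.1 160.7]
```

Emit:
send_rows(commands=[{"translation":[0,0,0.2],"twist":[0,0,0]},{"translation":[0.05,0.005,0.4],"twist":[0,0,0]},{"translation":[0.15,0.015,0.6],"twist":[0,0,0]},{"translation":[0.25,0.03,0.65],"twist":[0,0,0]},{"translation":[0.4,0.045,0.65],"twist":[0,0,0]},{"translation":[0.55,0.06,0.65],"twist":[0,0,0]},{"translation":[0.7,0.075,0.65],"twist":[0,0,0]},{"translation":[0.8,0.09,0.65],"twist":[0,0,0]},{"translation":[0.9,0.1,0.65],"twist":[0,0,0]},{"translation":[1,0.11,0.65],"twist":[0,0,0]}])

```text
t: 13.3
ee_pos: [581.8, -87.0, 377.9]
orientation: [-3.137, -0.161, 0.002]
ft_force: [-0.1, 0.6, 0.5]
width: 44.0
```

Emit:
send_rows(commands=[{"translation":[0.12,0.012,0],"twist":[0,0,0]},{"translation":[0.24,0.025,0],"twist":[0,0,0]},{"translation":[0.36,0.037,0],"twist":[0,0,0]},{"translation":[0.48,0.05,0],"twist":[0,0,0]},{"translation":[0.6,0.065,0],"twist":[0,0,0]},{"translation":[0.7,0.077,0],"twist":[0,0,0]},{"translation":[0.8,0.09,0],"twist":[0,0,0]},{"translation":[0.9,0.1,0],"twist":[0,0,0]},{"translation":[1,0.11,0],"twist":[0,0,0]},{"translation":[1,0.11,0],"twist":[0,0,0]}])

```text
t: 14.3
ee_pos: [682.5, -76.0, 378.7]
orientation: [3.137, 0.162, 0.001]
ft_force: [-0.1, -0.5, 0.3]
width: 43.8
```

Emit:
send_rows(commands=[{"translation":[0.02,0,-0.05],"twist":[0,0,0]},{"translation":[0.02,0,-0.13],"twist":[0,0,0]},{"translation":[0.02,0,-0.21],"twist":[0,0,0]},{"translation":[0.02,0,-0.29],"twist":[0,0,0]},{"translation":[0.02,0,-0.37],"twist":[0,0,0]},{"translation":[0.02,0,-0.45],"twist":[0,0,0]},{"translation":[0.02,0,-0.53],"twist":[0,0,0]},{"translation":[0.02,0,-0.61],"twist":[0,0,0]},{"translation":[0.02,0,-0.66],"twist":[0,0,0]},{"translation":[0.02,0,-0.68],"twist":[0,0,0]}])

```text
t: 15.3
ee_pos: [683.3, -76.2, 309.9]
orientation: [-3.137, -0.161, 0.001]
ft_force: [-0.6, -0.2, 0.4]
width: 44.0
```

```bash
python3 - <<'E'
from h import *
s=snap('side','s4')['img'][60:260,220:420]
cv2.imwrite('pics/c4.png',cv2.resize(s,(600,600),interpolation=cv2.INTER_CUBIC)[...,::-1])
th=.106;o=np.array([559.3,-89.2]);u=np.array([np.cos(th),np.sin(th)])
# waypoints: finger front-bottom corner on bar face; finger centre 10 mm behind
p0=np.array([683.4+.2,-76.1,310.7])
for phi in np.arange(1.9,-.01,-.1):
    s=82 if phi>0.05 else 82
    x=60-s*np.cos(phi)+7*np.sin(phi)+10; z=63+s*np.sin(phi)+7*np.cos(phi)
    if phi>1.3: z-=min(10,(phi-1.3)*30)
    w=np.array([*(o+u*x),z+182]); print(round(phi,1),round(x),round(z),(w-p0).round(0)/100)
E
```

```text
1.9 103 128 [-0.22 -0.02 -0.  ]
1.8 95 131 [-0.29 -0.03  0.03]
1.7 88 133 [-0.37 -0.04  0.05]
1.6 79 136 [-0.45 -0.05  0.07]
1.5 71 139 [-0.54 -0.06  0.11]
1.4 63 142 [-0.62 -0.06  0.13]
1.3 55 144 [-0.7  -0.07  0.15]
1.2 47 142 [-0.78 -0.08  0.13]
1.1 39 139 [-0.85 -0.09  0.11]
1.0 32 136 [-0.93 -0.1   0.07]
0.9 25 132 [-1.   -0.11  0.03]
0.8 18 127 [-1.07 -0.11 -0.02]
0.7 12 121 [-1.13 -0.12 -0.08]
0.6 6 115 [-1.18 -0.12 -0.14]
0.5 1 108 [-1.23 -0.13 -0.2 ]
0.4 -3 101 [-1.27 -0.13 -0.27]
0.3 -6 94 [-1.31 -0.14 -0.35]
0.2 -9 86 [-1.33 -0.14 -0.43]
0.1 -11 78 [-1.35 -0.14 -0.51]
-0.0 -12 70 [-1.36 -0.14 -0.59]
```

View pics/c4.png

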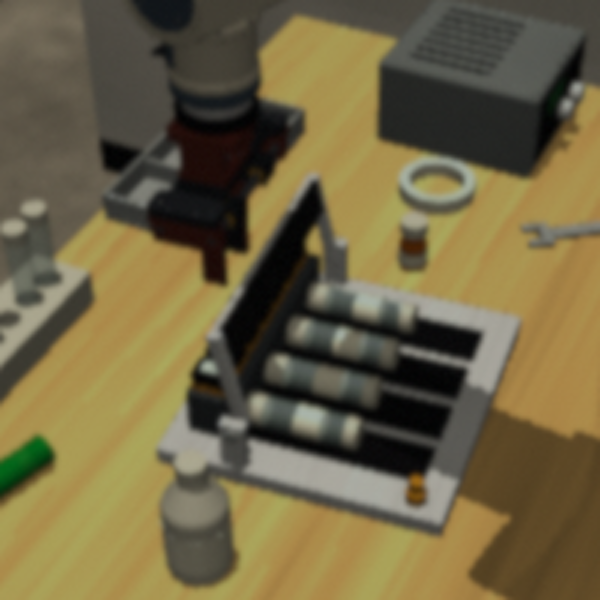

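The side view shows the fingers behind the bar near (215,270) in the crop, clear of it and above the manifold. I'll push the bar along its arc.

Emit:
send_rows(commands=[{"translation":[-0.1,-0.01,0],"twist":[0,0,0]},{"translation":[-0.18,-0.02,0],"twist":[0,0,0]},{"translation":[-0.22,-0.02,0],"twist":[0,0,0]},{"translation":[-0.29,-0.03,0.03],"twist":[0,0,0]},{"translation":[-0.37,-0.04,0.05],"twist":[0,0,0]},{"translation":[-0.45,-0.05,0.07],"twist":[0,0,0]},{"translation":[-0.54,-0.06,0.11],"twist":[0,0,0]},{"translation":[-0.62,-0.06,0.13],"twist":[0,0,0]},{"translation":[-0.66,-0.065,0.14],"twist":[0,0,0]},{"translation":[-0.7,-0.07,0.15],"twist":[0,0,0]}])

```text
t: 16.35
ee_pos: [613.1, -83.2, 326.1]
orientation: [3.137, 0.161, 0.001]
ft_force: [2.7, -0.4, -0.8]
width: 43.9
```

Emit:
send_rows(commands=[{"translation":[-0.08,-0.01,-0.02],"twist":[0,0,0]},{"translation":[-0.15,-0.02,-0.04],"twist":[0,0,0]},{"translation":[-0.23,-0.03,-0.08],"twist":[0,0,0]},{"translation":[-0.3,-0.035,-0.12],"twist":[0,0,0]},{"translation":[-0.33,-0.037,-0.14],"twist":[0,0,0]},{"translation":[-0.37,-0.04,-0.17],"twist":[0,0,0]},{"translation":[-0.4,-0.042,-0.2],"twist":[0,0,0]},{"translation":[-0.43,-0.045,-0.23],"twist":[0,0,0]},{"translation":[-0.46,-0.05,-0.26],"twist":[0,0,0]},{"translation":[-0.48,-0.05,-0.29],"twist":[0,0,0]}])

```text
t: 17.35
ee_pos: [565.1, -88.2, 296.4]
orientation: [3.137, 0.161, -0.0]
ft_force: [0.8, -2.0, 1.7]
width: 43.8
```

```bash
python3 - <<'E'
from h import *
s=snap('side','s5')['img'][60:260,220:420]
cv2.imwrite('pics/c5.png',cv2.resize(s,(600,600),interpolation=cv2.INTER_CUBIC)[...,::-1])
E
```

```text
(no output)
```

View pics/c5.png

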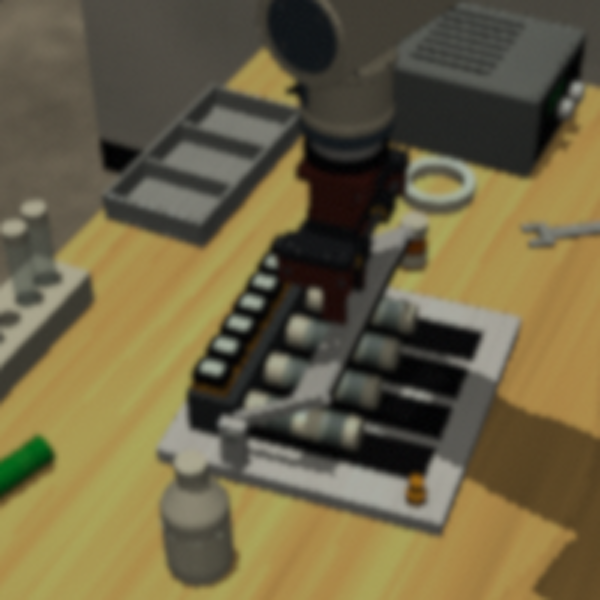

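The bar is following, at about 0.6 rad, and the fingers are on its outer face. I'll keep going down.

Emit:
send_rows(commands=[{"translation":[-0.03,0,-0.04],"twist":[0,0,0]},{"translation":[-0.06,-0.01,-0.08],"twist":[0,0,0]},{"translation":[-0.09,-0.01,-0.13],"twist":[0,0,0]},{"translation":[-0.11,-0.01,-0.17],"twist":[0,0,0]},{"translation":[-0.13,-0.02,-0.21],"twist":[0,0,0]},{"translation":[-0.15,-0.02,-0.26],"twist":[0,0,0]},{"translation":[-0.16,-0.02,-0.31],"twist":[0,0,0]},{"translation":[-0.17,-0.02,-0.36],"twist":[0,0,0]},{"translation":[-0.18,-0.02,-0.4],"twist":[0,0,0]},{"translation":[-0.18,-0.02,-0.43],"twist":[0,0,0]}])

```text
t: 18.4
ee_pos: [547.1, -90.2, 253.1]
orientation: [-3.137, -0.161, 0.001]
ft_force: [-1.2, -1.0, 2.2]
width: 44.2
```

Emit:
send_rows(commands=[{"translation":[-0.01,0,-0.002],"twist":[0,0,0]},{"translation":[-0.02,0,-0.004],"twist":[0,0,0]},{"translation":[-0.03,0,-0.006],"twist":[0,0,0]},{"translation":[-0.03,0,-0.008],"twist":[0,0,0]},{"translation":[-0.03,0,-0.01],"twist":[0,0,0]},{"translation":[-0.03,0,-0.012],"twist":[0,0,0]},{"translation":[-0.03,0,-0.014],"twist":[0,0,0]},{"translation":[-0.03,0,-0.016],"twist":[0,0,0]},{"translation":[-0.03,0,-0.018],"twist":[0,0,0]},{"translation":[-0.03,0,-0.02],"twist":[0,0,0]}])

```text
t: 19.4
ee_pos: [544.4, -90.1, 252.3]
orientation: [-3.137, -0.161, -0.0]
ft_force: [-3.2, 0.4, 10.2]
width: 44.3
```

There is 10 N of resistance with the tips at z≈70 mm, which is the clamp's stop. I'll press a touch more, then lift clear.

Emit:
send_rows(commands=[{"translation":[0,0,-0.005],"twist":[0,0,0]},{"translation":[0,0,-0.01],"twist":[0,0,0]},{"translation":[0,0,-0.01],"twist":[0,0,0]},{"translation":[0,0,-0.01],"twist":[0,0,0]},{"translation":[0,0,-0.01],"twist":[0,0,0]},{"translation":[0,0,-0.01],"twist":[0,0,0]},{"translation":[0,0,-0.01],"twist":[0,0,0]},{"translation":[0,0,-0.01],"twist":[0,0,0]},{"translation":[0,0,-0.01],"twist":[0,0,0]},{"translation":[0,0,-0.01],"twist":[0,0,0]}])

```text
t: 20.4
ee_pos: [544.4, -90.1, 252.1]
orientation: [3.137, 0.162, 0.0]
ft_force: [-5.7, 0.9, 17.1]
width: 44.0
```

Emit:
send_rows(commands=[{"translation":[0,0,0.02],"twist":[0,0,0]},{"translation":[0,0,0.08],"twist":[0,0,0]},{"translation":[0,0,0.2],"twist":[0,0,0]},{"translation":[0,0,0.35],"twist":[0,0,0]},{"translation":[0,0,0.5],"twist":[0,0,0]},{"translation":[-0.15,0,0.65],"twist":[0,0,0]},{"translation":[-0.35,0,0.8],"twist":[0,0,0]},{"translation":[-0.6,0,0.9],"twist":[0,0,0]},{"translation":[-0.9,0,1],"twist":[0,0,0]},{"translation":[-1,0,1],"twist":[0,0,0]}])

```text
t: 21.4
ee_pos: [442.6, -90.0, 352.4]
orientation: [3.137, 0.161, 0.002]
ft_force: [0.3, -0.7, -0.3]
width: 43.7
```

```bash
python3 - <<'E'
from h import *
w=snap('wrist','w6')['img'][:,145:495]; s=snap('side','s6')['img'][100:260,240:420]
cv2.imwrite('pics/c6.png',np.hstack([w,cv2.resize(s,(450,400),interpolation=cv2.INTER_CUBIC)])[...,::-1])
th=.106;o=np.array([559.3,-89.2]);R=np.array([[np.cos(th),-np.sin(th)],[np.sin(th),np.cos(th)]])
for z in(63,70,76): print(z,[ (proj('w6',[*(o+R@[-38,y]),z])-[145,0]).round(1).tolist() for y in(-29,29)])
print('tails seated',[(proj('w6',[*(o+R@[-40,y]),46])-[145,0]).round(1).tolist() for y in(87,29,-29,-87)])
E
```

```text
63 [[233.1, 90.8], [154.0, 91.0]]
70 [[234.5, 90.5], [153.4, 90.6]]
76 [[235.9, 90.2], [152.8, 90.3]]
tails seated [[81.4, 94.5], [155.6, 94.4], [229.7, 94.3], [303.9, 94.1]]
```

View pics/c6.png

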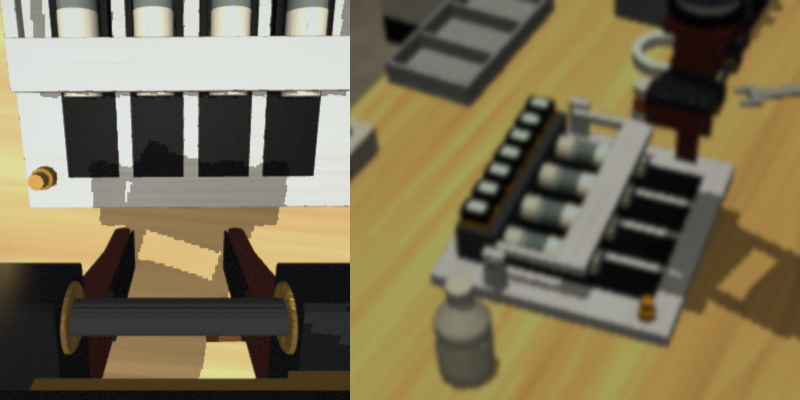

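The bar lies flat across all four tubes, with its front edge at v≈92 px (90.6 predicted for fully down). The tails peek out evenly at v≈95 (94 predicted if seated). The arm is clear, so I'm handing in.

```bash
python3 -c "
from workcell import ctrl
print(ctrl.close_job())"
```

```text
the job is handed in; nothing more can be done
None
```

I pushed the two drawn-out middle tubes home together with spread fingertips. Then I swung the clamp over along its arc from behind until it lay down across all four tubes, and handed the job in at about 21 s of the 58 s allowed.

- **Tubes:** The push met about 10 N at the stop. A wrist view then showed all four tails in line while the clamp was still up. In the last picture the tails sat at v≈95 px, against 94 predicted for seated tubes.
- **Clamp:** It met its stop with the fingertips at about 70 mm, and I pressed to about 17 N before lifting off. The bar's front edge then sat at v≈92 px, against 90.6 predicted for fully down.
- **Other things:** The coupling and solvent bottle looked undisturbed in the last pictures. I did not measure the loose items' positions afterwards. The gripper was clear of everything at the end.

No check failed. The one disagreement was in the first top view: the tubes already home read about 7 mm short of their seats. I put that down to the oblique view, and the closer wrist view did not show it (tails within about 3 mm). One pair of move calls was refused for leaving out the twist values; I sent them again with the values filled in.

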